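Find the loose sweepings hatch and push it open

TASK

Shavings are swept off this turning bench through a drop hatch, but only one of the four identical wooden hatches in the deck is free; the others are blocked from below. Press each hatch in turn with a fingertip on its inlaid ring until you find the one that rocks, then push that one down right to its stop, or nearly, and leave it standing open. Only press and push: leave all the loose pieces on the deck and bench standing where they are.

Things in the scene. Friction and masses are not known exactly. Their poses are not given: they have to be found in the camera images.
- deck: Fixed plywood deck, 548 mm wide (own y), 85 mm high, own x from -83 mm (near rail) to +133 mm (far ledge); origin at its underside on the bench. Own x points away from the robot apart from a yaw up to 0.2 rad, z up. Four identical hatches in one row along own y, ribs of 20 mm between (60 mm in the middle). Any one may be the loose one; the other three rest on blocks and give about 1 mm (under 0.04 rad).
- hatch_a (a joint): Tilt of hatch a (deck's y = +188 mm): 0 flush with the deck top, positive as its near half goes down, stops at -0.12 and 0.85 (open). Board 110 deep x 88 wide x 12 mm; pivot pin along the deck's y, mid-thickness, 70 mm from the near and 40 mm from the far edge, marked by two brass caps. If loose, it tips under about 3 N on its ring, turns stiffly and stays where left.
- hatch_a_push (a point): Centre of the dark inlaid ring (30 mm across, flush) on top of hatch a, where to press: 50 mm from the pin towards the robot, 20 mm from the near edge, 85 mm above the bench while shut. Moves with the hatch; axes parallel to the deck's while shut. At the loose hatch a finger can follow it down 40 mm, coming 15 mm nearer the pin.
- hatch_b (a joint): Tilt of hatch b (deck's y = +76 mm): 0 flush with the deck top, positive as its near half goes down, stops at -0.12 and 0.85 (open). Board 110 deep x 88 wide x 12 mm; pivot pin along the deck's y, mid-thickness, 70 mm from the near and 40 mm from the far edge, marked by two brass caps. If loose, it tips under about 3 N on its ring, turns stiffly and stays where left.
- hatch_b_push (a point): Centre of the dark inlaid ring (30 mm across, flush) on top of hatch b, where to press: 50 mm from the pin towards the robot, 20 mm from the near edge, 85 mm above the bench while shut. Moves with the hatch; axes parallel to the deck's while shut. At the loose hatch a finger can follow it down 40 mm, coming 15 mm nearer the pin.
- hatch_c (a joint): Tilt of hatch c (deck's y = -76 mm): 0 flush with the deck top, positive as its near half goes down, stops at -0.12 and 0.85 (open). Board 110 deep x 88 wide x 12 mm; pivot pin along the deck's y, mid-thickness, 70 mm from the near and 40 mm from the far edge, marked by two brass caps. If loose, it tips under about 3 N on its ring, turns stiffly and stays where left.
- hatch_c_push (a point): Centre of the dark inlaid ring (30 mm across, flush) on top of hatch c, where to press: 50 mm from the pin towards the robot, 20 mm from the near edge, 85 mm above the bench while shut. Moves with the hatch; axes parallel to the deck's while shut. At the loose hatch a finger can follow it down 40 mm, coming 15 mm nearer the pin.
- hatch_d (a joint): Tilt of hatch d (deck's y = -188 mm): 0 flush with the deck top, positive as its near half goes down, stops at -0.12 and 0.85 (open). Board 110 deep x 88 wide x 12 mm; pivot pin along the deck's y, mid-thickness, 70 mm from the near and 40 mm from the far edge, marked by two brass caps. If loose, it tips under about 3 N on its ring, turns stiffly and stays where left.
- hatch_d_push (a point): Centre of the dark inlaid ring (30 mm across, flush) on top of hatch d, where to press: 50 mm from the pin towards the robot, 20 mm from the near edge, 85 mm above the bench while shut. Moves with the hatch; axes parallel to the deck's while shut. At the loose hatch a finger can follow it down 40 mm, coming 15 mm nearer the pin.
- pawn: Small turned pawn, 28 mm wide, 46 mm high, standing loose on the deck's middle rib; origin at the centre of its foot, own z up.
- finial: Small turned finial, 30 mm wide, 52 mm high, standing loose on the deck's left (+y) end; origin at the centre of its foot, own z up.
- jar: Amber jar with a metal cap, 48 mm wide, 55 mm high, standing loose on the far ledge; origin at the centre of its foot, own z up.
- collar: Wooden ring 52 mm wide, 18 mm high, lying loose on the far ledge; origin at the centre of its underside.
- scraper: Flat scraper with a wooden handle, 190 mm long along its own x, 24 mm wide, 21 mm high, lying loose along the far ledge; origin on its underside at mid-length.
- bowl: Turned bowl 120 mm wide, 50 mm high, on the bench left (+y) of the deck; origin at the centre of its foot.
- mallet: Turned carver's mallet 72 mm wide, 197 mm high, standing head down on the bench right (-y) of the deck; origin under its head, own z up.

How it is judged (in metres and radians):
On the way, in this order (a step that is already met when the one before it is completed fails the run):
1. the loose hatch has been found: it has tipped under the finger (value of joint any of hatch_a, hatch_b, hatch_c, hatch_d above 0.08 rad).
2. the loose hatch has been pushed open (value of joint any of hatch_a, hatch_b, hatch_c, hatch_d above 0.6 rad), for 0.2 s.
At the end, for the whole second after the job is handed in: One hatch (only the loose one can) stands open at more than 0.6 rad of its 0.85 rad, at rest; every loose piece is within 25 mm of where it stood, and the pawn, finial, jar and mallet are upright within 0.4 rad (((value of joint hatch_a above 0.6 rad and velocity of joint hatch_a between -0.05 and 0.05 rad/s) or (value of joint hatch_b above 0.6 rad and velocity of joint hatch_b between -0.05 and 0.05 rad/s) or (value of joint hatch_c above 0.6 rad and velocity of joint hatch_c between -0.05 and 0.05 rad/s) or (value of joint hatch_d above 0.6 rad and velocity of joint hatch_d between -0.05 and 0.05 rad/s)) and distance of each of pawn, finial, jar, collar, scraper, bowl, mallet from where it was at the start of the episode below 0.025 m and angle between each of pawn, finial, jar, mallet's own z axis and vertical below 0.4 rad); the robot touches nothing.
It fails at once if a loose piece was lifted, carried or shoved more than 25 mm (distance of any of pawn, finial, jar, collar, scraper, bowl, mallet from where it was at the start of the episode above 0.025 m).
It fails at once if a standing piece was knocked over (angle between any of pawn, finial, jar, mallet's own z axis and vertical above 0.4 rad).
It also fails if it takes over 51 s, if anything falls off the work surface, if the arm or the gripper's body presses on something with over 40 N, if the wrist force passes 120 N, or if a joint passes its speed limit or range.

ROBOT

A 6-joint arm with a two-finger parallel gripper is mounted at the origin on the work surface. World frame = base frame: x ahead of the robot, y to its left, z up, the work surface at z = 0. Lengths are in mm, angles in rad, forces in N, time in s.
With the tool pointing down it reaches from about 400 to 925 mm from the base axis. Payload 12.5 kg.
Tool frame: the origin (TCP) lies at the very end of the fingers, on their centre line; the grasp point (between the pads) lies 19 mm behind it; x points along the fingers, y is the direction in which the jaws open and shut, and the axes are right-handed (so a half turn about x gives the same grasp; the last joint's range is limited). The gripper opens to 95 mm and grips with 3 to 60 N. Pads are 20 mm wide; open, the fingers measure 119 mm over their backs; the gripper's body (75 mm by 180 mm) begins 59 mm behind the grasp point.
Start: joints at [-1.24, 0.491, 1.559, -0, 1.092, -0.106], TCP at [264.426, -566.327, 214.661] pointing down, gripper open.
Joint ranges: [-3.1, 3.1], [-0.84, 2.19], [0.05, 2.79], [-1.13, 4.28], [0.06, 2.93], [-2.69, 2.69]. Speed limits (rad/s): [2.22, 2.22, 2.79, 3.14, 3.14, 3.14].

INTERFACE

Orientations are given as [roll, pitch, yaw] about the fixed x, y, z axes, in that order (R = Rz(yaw) Ry(pitch) Rx(roll)).
In Python, from cell import * gives the robot as it stands.
- The arm moves only by the tool step_arm, never from a script. Its argument "steps" is a list of rows, each a list of 4 numbers: the shift along the tool's x, y, z in units of 50 mm (1.0 is 50 mm), then the turn about the tool's x in units of 8 degrees (1.0 is 8 degrees). A call has 1 to 20 rows; each row shifts and turns the commanded pose from where the row before left it, along the tool's axes as they then stand; what a row does not reach is not made up. A row lasts 1/8 s, in which the tool goes at most 62.5 mm and 10.7 degrees, less where a joint would pass 70% of its speed; a pose out of reach is approached as far as the arm can. A call is refused whole if a number of a shift passes 1 or a number of a turn 1, either way. A call with a gripper value outside its range is refused whole. "jaw" is the closure, from 0 (fully open) to 1 (shut), set as the call begins (left out, the last holds). The fingers move at their own pace and stop on an object; the grip force is fixed at half the most. Time passes only in rows, so rows that do not move let the fingers close. It gives the time, the measured TCP pose, the force and the opening at its end, in the units of the state.
- state(): the state, without advancing time (a new reading comes with each control period).
- read_camera(name): name is "side" or "top" or "wrist"; returns the picture (420x560x3 uint8, red, green, blue); there is no depth.
- camera_info(name): a dict with "mtx" (3x3 intrinsics, pixels), "eye" and "attitude" of the camera in the world; the wrist camera has in their place "hand_eye" (4x4, takes a point from camera to tool coordinates, whose origin is the TCP and whose axes are the tool frame's). Camera axes: x right, y down, z forward; pixel columns grow to the right and rows downward; lengths in mm; the calibration is good to about 2 mm. A picture is of the moment at which its call begins: read the wrist's pose just before it. camera_info takes no time and is no camera call.
- job_done(): hands the job in, once; it reports no verdict.
The state is a dict: "t": time; "joints": joint angles; "qvel": joint speeds; "tau": joint torques, N m; "eef_pos": TCP position; "tcp_rot": TCP orientation; "ft_force": force on the tool from outside, world axes, zero at the start; "moment": the same for the moment, N m; "opening": opening from 0.0 (shut) to 1.0 (fully open).
Only numpy, scipy, OpenCV 4.12 (cv2) and the standard library are available. Lean on these libraries where they do the work, as an engineer would, in place of code of your own. Each camera call takes 0.05 s, during which the arm holds its last target.

## Working session

There is one attempt and no reset: what is moved stays moved. The work goes in short steps, Python scripts to look and compute and a tool call to move; the robot and the scene stay as the last step left them, time stands still between calls to the robot, and variables do not carry over. Pictures are saved under pics/ and viewed, and the job is handed in when it is done.

Besides the shell and the picture viewer there is one more tool, called after "Emit:" as a command line: name --pt "numbers of a row" for each row, then --argument value for the rest. step_arm: Moves the arm, as the interface text tells. Its arguments: {"type":"object","properties":{"steps":{"type":"array","items":{"type":"array","items":{"type":"number"}}},"jaw":{"type":"number"}},"required":["steps"]}

```bash
mkdir -p pics; python3 - <<'E'
from cell import *
import cv2
print(state())
for n in("side","top"):
    cv2.imwrite(f"pics/{n}0.png",read_camera(n)[:,:,::-1])
    print(camera_info(n))
print(camera_info("wrist"))
E
```

```text
{'t': 0.0, 'joints': array([-1.23962676e+00,  4.91593326e-01,  1.55943230e+00, -1.52340173e-05,
        1.09169958e+00, -1.05589282e-01]), 'qvel': array([-0.00083915,  0.00108828, -0.00104724, -0.00068458, -0.0001276 ,
       -0.00016344]), 'tau': array([-1.37470306e-03, -6.12649655e+01, -2.58181626e+01,  6.91825664e-02,
        4.81887453e-02, -8.40079042e-05]), 'eef_pos': array([ 264.32440531, -566.09509513,  214.04667753]), 'tcp_rot': array([-1.66445651,  1.5696637 ,  1.91390203]), 'ft_force': array([ 0.26724587,  0.4998193 , -0.81313175]), 'moment': array([-0.01903366,  0.02333912,  0.02345297]), 'opening': 0.9989842332278042}
{'mtx': array([[424.72874352,   0.        , 289.86986258],
       [  0.        , 424.72874352, 205.10743258],
       [  0.        ,   0.        ,   1.        ]]), 'eye': array([217.38093791, 621.44825537, 781.81806984]), 'attitude': array([-2.30765006, -0.00913841, -2.57803846])}
{'mtx': array([[511.46184211,   0.        , 276.94438745],
       [  0.        , 511.46184211, 208.80215637],
       [  0.        ,   0.        ,   1.        ]]), 'eye': array([ 419.17689486,    1.7315206 , 1383.36224971]), 'attitude': array([-3.00879356, -0.0197211 , -1.573803  ])}
{'mtx': array([[350.95193041,   0.        , 285.79729151],
       [  0.        , 350.95193041, 207.24545238],
       [  0.        ,   0.        ,   1.        ]]), 'hand_eye': array([[ 2.06417627e-03, -2.43080960e-01,  9.70003807e-01,
        -1.70482772e+02],
       [ 9.99997868e-01,  4.44445485e-04, -2.01662676e-03,
        -7.69600036e-01],
       [ 5.90897548e-05,  9.70005902e-01,  2.43081359e-01,
        -6.73756284e+01],
       [ 0.00000000e+00,  0.00000000e+00,  0.00000000e+00,
         1.00000000e+00]])}
```

View pics/top0.png

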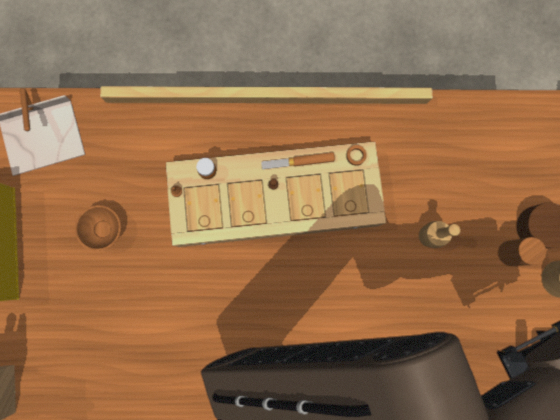

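View pics/side0.png

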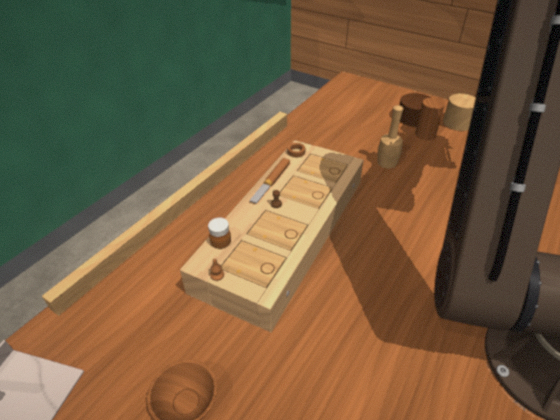

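The top view shows the rings at about (204,221) a, (248,216) b, (307,211) c and (350,206) d. The pawn is at (273,184), the finial at (176,189), the jar at (206,167) and the mallet at (440,234).

```bash
cat > h.py <<'E'
from cell import *
import numpy as np, cv2
from scipy.spatial.transform import Rotation as R
def cam(n):
    c=camera_info(n); 
    return c['mtx'],np.array(c['eye']),R.from_euler('xyz',c['attitude']).as_matrix()
def px2w(n,uv,z):
    K,e,A=cam(n); d=A@np.linalg.inv(K)@np.array([uv[0],uv[1],1.]); return e+d*(z-e[2])/d[2]
def w2px(n,p):
    K,e,A=cam(n); q=K@(A.T@(np.array(p,float)-e)); return q[:2]/q[2]
E
python3 - <<'E'
from h import *
for n,u in zip('abcd',[(204,221),(248,216),(307,211),(350,206)]): print(n,px2w('top',u,85).round(1))
for n,u in [('nl',(174,245)),('nr',(384,223)),('fl',(167,162)),('fr',(375,143))]: print(n,px2w('top',u,85).round(1))
im=cv2.imread('pics/top0.png'); c=cv2.resize(im[135:250,160:395],None,fx=3.4,fy=3.4,interpolation=cv2.INTER_CUBIC); cv2.imwrite('pics/topc.png',c)
E
```

```text
a [561.3 161.5  85. ]
b [574.1  49.6  85. ]
c [ 586.9 -101.4   85. ]
d [ 599.8 -212.3   85. ]
nl [500.4 236.1  85. ]
nr [ 555.8 -298.7   85. ]
fl [714.6 259.2  85. ]
fr [ 766.2 -281.5   85. ]
```

View pics/topc.png

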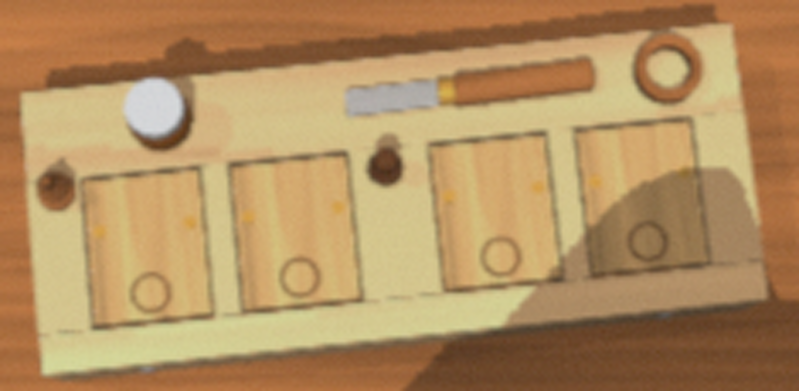

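```bash
cat >> h.py <<'E'
px=[(204.4,220.9),(248.2,216.5),(307.4,210.6),(350.6,205.9)]
Y=[188,76,-76,-188]
P=np.array([px2w('top',u,85) for u in px])
u=np.polyfit(Y,P[:,:2],1)   # slope = deck y axis
yaw=np.arctan2(-u[0,0],u[0,1])
rings={k:u[0]/np.linalg.norm(u[0])*y+u[1] for k,y in zip('abcd',Y)}
def goto(xy,z,dyaw=yaw):
    s=state(); A=R.from_euler('xyz',s['tcp_rot']).as_matrix()
    d=A.T@(np.array([*xy,z])-s['eef_pos'])
    # turn about tool x so that tool y || +-deck y
    yd=np.array([-np.sin(dyaw),np.cos(dyaw),0]); v=A.T@yd; a=np.degrees(np.arctan2(v[2],v[1])); a=(a+90)%180-90
    print('mm in tool axes',d.round(1),'units',(d/50).round(3),'turn deg',a.round(1),'units',(a/8).round(3)); print(A.round(3))
E
python3 - <<'E'
from h import *
print(yaw,np.linalg.norm(u[0]),{k:v.round(1) for k,v in rings.items()}, (P[:,:2]-np.array(list(rings.values()))).round(1))
for p,z in [((440,234),0),((273,184),131),((176,189),137)]: print(px2w('top',p,z).round())
goto(rings['d'],300)
E
```

```text
0.10200436642258102 1.0008389086398173 {'a': array([561.4, 160.3]), 'b': array([572.8,  48.9]), 'c': array([ 588.3, -102.3]), 'd': array([ 599.7, -213.7])} [[ 0.1  0.1]
 [-0.1  0.2]
 [-0.4 -0.2]
 [ 0.3 -0.1]]
[ 534. -471.    0.]
[649. -14. 131.]
[635. 225. 137.]
mm in tool axes [ -85.7 -177.5 -453. ] units [-1.713 -3.55  -9.059] turn deg 19.2 units 2.398
[[-0.     0.423 -0.906]
 [ 0.001 -0.906 -0.423]
 [-1.    -0.001 -0.   ]]
```

Emit:
step_arm --pt "-0.6 0 0 0" --pt "-0.6 0 0 0" --pt "-0.51 0 0 0" --pt "0 -0.3 -0.75 0" --pt "0 -0.3 -0.75 0" --pt "0 -0.3 -0.75 0" --pt "0 -0.3 -0.75 0" --pt "0 -0.3 -0.75 0" --pt "0 -0.3 -0.75 0" --pt "0 -0.3 -0.75 0" --pt "0 -0.3 -0.75 0" --pt "0 -0.3 -0.75 0" --pt "0 -0.3 -0.75 0" --pt "0 -0.3 -0.75 0" --pt "0 -0.25 -0.8 0" --pt "0 0 0 0.8" --pt "0 0 0 0.8" --pt "0 0 0 0.8" --pt "0 0 0 0" --jaw 1

```text
t: 2.48
eef_pos: [599.3, -214.0, 299.8]
tcp_rot: [-0.425, 1.57, 2.819]
ft_force: [0.2, -0.1, 0.4]
opening: 0.001
```

```bash
python3 - <<'E'
from h import *
print(state()['ft_force'],state()['opening'],state()['t'])
goto(rings['d'],92)
cv2.imwrite('pics/w1.png',read_camera('wrist')[:,:,::-1])
cv2.imwrite('pics/t1.png',read_camera('top')[:,:,::-1])
s=state();c=camera_info('wrist');A=R.from_euler('xyz',s['tcp_rot']).as_matrix();H=c['hand_eye']
for k,v in rings.items():
    q=c['mtx']@(H[:3,:3].T@(A.T@(np.array([*v,85])-s['eef_pos'])-H[:3,3])); print(k,(q[:2]/q[2]).round())
E
```

```text
[ 0.24605213 -0.14444836  0.43082207] 0.0013247099817897433 2.475
mm in tool axes [ 2.078e+02 -2.000e-01 -6.000e-01] units [ 4.156e+00 -4.000e-03 -1.200e-02] turn deg 0.0 units 0.004
[[-0.001  0.102 -0.995]
 [ 0.    -0.995 -0.102]
 [-1.    -0.     0.001]]
a [-51. 180.]
b [ 49. 180.]
c [186. 181.]
d [287. 181.]
```

View pics/w1.png

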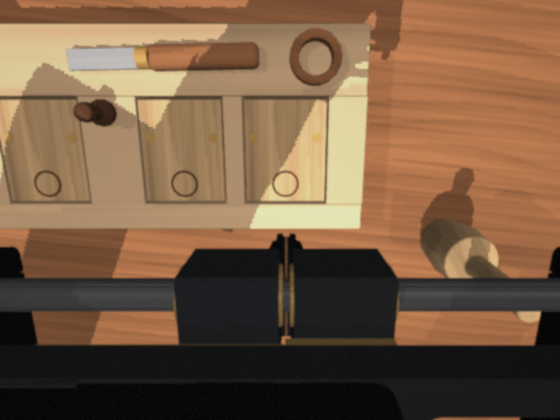

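The wrist view confirms the rings: d at (286,183) against a predicted (287,181), and c at (184,183) against (186,181). Next I go down onto d.

Emit:
step_arm --pt "0.8 0 0 0" --pt "0.8 0 0 0" --pt "0.8 0 0 0" --pt "0.8 0 0 0" --pt "0.6 0 0 0" --pt "0.3 0 0 0" --pt "0 0 0 0" --pt "0.06 0 0 0" --pt "0.06 0 0 0" --pt "0.04 0 0 0" --pt "0 0 0 0"

```text
t: 3.95
eef_pos: [599.4, -214.1, 87.3]
tcp_rot: [2.271, 1.571, -0.768]
ft_force: [-0.6, 0.3, -0.2]
opening: 0.006
```

Emit:
step_arm --pt "0.03 0 0 0" --pt "0.03 0 0 0" --pt "0 0 0 0"

```text
t: 4.32
eef_pos: [599.4, -214.1, 84.6]
tcp_rot: [2.334, 1.57, -0.706]
ft_force: [-1.1, 0.4, 5.0]
opening: 0.003
```

Emit:
step_arm --pt "0.03 0 0 0" --pt "0 0 0 0"

```text
t: 4.58
eef_pos: [599.4, -214.1, 84.5]
tcp_rot: [2.439, 1.57, -0.601]
ft_force: [-6.5, 1.3, 18.4]
opening: 0.003
```

d holds firm, with 18 N at no travel, so it is blocked. On to c, which is 112 mm along the tool's -y.

Emit:
step_arm --pt "-0.4 0 0 0" --pt "-0.5 0 0 0" --pt "0 -0.75 0 0" --pt "0 -0.75 0 0" --pt "0 -0.74 0 0" --pt "0 0 0 0" --pt "0.5 0 0 0" --pt "0.25 0 0 0" --pt "0.06 0 0 0" --pt "0 0 0 0"

```text
t: 5.82
eef_pos: [588.2, -103.1, 87.3]
tcp_rot: [2.284, 1.571, -0.757]
ft_force: [1.0, 0.1, -0.4]
opening: 0.003
```

Emit:
step_arm --pt "0.03 0 0 0" --pt "0.03 0 0 0" --pt "0 0 0 0"

```text
t: 6.2
eef_pos: [588.2, -102.8, 84.6]
tcp_rot: [2.512, 1.57, -0.528]
ft_force: [-1.7, -0.2, 3.9]
opening: 0.004
```

Emit:
step_arm --pt "0.03 0 0 0" --pt "0 0 0 0"

```text
t: 6.45
eef_pos: [588.2, -102.8, 84.4]
tcp_rot: [2.59, 1.569, -0.45]
ft_force: [-5.7, 0.3, 18.7]
opening: 0.006
```

c is blocked too. b is 152 mm further along.

Emit:
step_arm --pt "-0.4 0 0 0" --pt "-0.5 0 0 0" --pt "-0.5 0 0 0" --pt "0 -0.76 0 0" --pt "0 -0.76 0 0" --pt "0 -0.76 0 0" --pt "0 -0.76 0 0" --pt "0 0 0 0" --pt "0.5 0 0 0" --pt "0.5 0 0 0" --pt "0.25 0 0 0" --pt "0.06 0 0 0" --pt "0 0 0 0"

```text
t: 8.07
eef_pos: [572.9, 48.3, 87.6]
tcp_rot: [2.84, 1.57, -0.201]
ft_force: [0.6, -0.1, -0.1]
opening: 0.005
```

Emit:
step_arm --pt "0.03 0 0 0" --pt "0.03 0 0 0" --pt "0 0 0 0"

```text
t: 8.45
eef_pos: [572.7, 48.6, 84.4]
tcp_rot: [2.824, 1.57, -0.216]
ft_force: [-0.2, 0.4, 2.2]
opening: 0.008
```

Emit:
step_arm --pt "0.03 0 0 0" --pt "0 0 0 0"

```text
t: 8.7
eef_pos: [572.5, 48.5, 82.6]
tcp_rot: [1.954, 1.571, -1.086]
ft_force: [-0.1, 0.0, 2.5]
opening: 0.001
```

Hatch b gives under about 2.5 N, so it is the loose one. I follow it down while easing toward the pin.

Emit:
step_arm --pt "0.06 0 0 0" --pt "0.06 0 0 0" --pt "0.06 0 -0.01 0" --pt "0.06 0 -0.01 0" --pt "0 0 0 0"

```text
t: 9.32
eef_pos: [573.5, 48.7, 70.2]
tcp_rot: [-0.031, 1.57, -3.071]
ft_force: [0.0, -0.5, 0.4]
opening: 0.009
```

Emit:
step_arm --pt "0.06 0 -0.02 0" --pt "0.06 0 -0.02 0" --pt "0.06 0 -0.02 0" --pt "0.04 0 -0.02 0" --pt "0 0 0 0"

```text
t: 9.95
eef_pos: [577.7, 49.1, 59.5]
tcp_rot: [2.963, 1.571, -0.077]
ft_force: [-0.7, -0.5, 0.9]
opening: 0.002
```

Emit:
step_arm --pt "0.04 0 -0.02 0" --pt "0.04 0 -0.02 0" --pt "0 0 0 0"

```text
t: 10.32
eef_pos: [579.6, 49.3, 55.4]
tcp_rot: [0.652, 1.571, -2.388]
ft_force: [0.4, 0.3, 1.3]
opening: 0.008
```

Emit:
step_arm --pt "0.04 0 0 0" --pt "0 0 0 0"

```text
t: 10.58
eef_pos: [579.4, 49.3, 53.5]
tcp_rot: [0.138, 1.571, -2.902]
ft_force: [-0.1, -0.7, 1.9]
opening: 0.001
```

```bash
python3 - <<'E'
from h import *
im=read_camera('side')[:,:,::-1]
print(state()['ft_force'])
cv2.imwrite('pics/s2.png',cv2.resize(im[130:330,170:400],None,fx=3,fy=3,interpolation=cv2.INTER_CUBIC))
E
```

```text
[-0.99722987 -0.16880902  2.25727257]
```

View pics/s2.png

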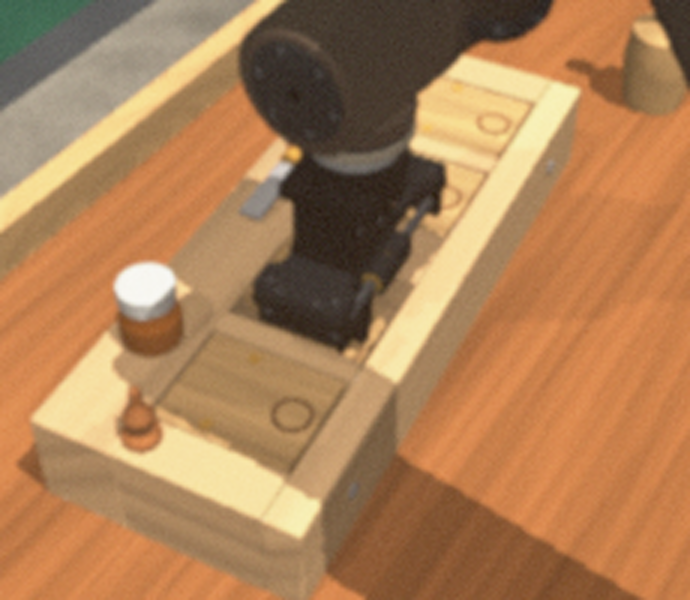

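The side view shows the gripper down in hatch b. The finial at about (140,425) and the jar at about (148,310) are still standing. I keep going until the force rises.

Emit:
step_arm --pt "0.04 0 0 0" --pt "0 0 0 0"

```text
t: 10.88
eef_pos: [579.8, 49.3, 52.6]
tcp_rot: [2.926, 1.57, -0.113]
ft_force: [-4.0, -0.2, 14.6]
opening: 0.002
```

Emit:
step_arm --pt "0.03 0 0 0" --pt "0 0 0 0"

```text
t: 11.12
eef_pos: [580.0, 49.3, 52.2]
tcp_rot: [2.965, 1.569, -0.075]
ft_force: [-7.3, -0.4, 26.0]
opening: 0.004
```

The force reached 26 N at z 52, which matches the stop. I had worked out about 51.6 for 0.85 rad. Now I retract straight up.

Emit:
step_arm --pt "-0.1 0 0 0" --pt "-0.3 0 0 0" --pt "-0.6 0 0 0" --pt "-0.8 0 0 0" --pt "-0.8 0 0 0" --pt "-0.8 0 0 0" --pt "-0.8 0 0 0" --pt "-0.8 0 0 0" --pt "0 0 0.8 0" --pt "0 0 0.8 0" --pt "0 0 0.5 0" --pt "0 0 0 0" --pt "0 0 0 0"

```text
t: 12.75
eef_pos: [475.8, 38.6, 300.5]
tcp_rot: [2.915, 1.57, -0.125]
ft_force: [0.2, -0.4, -0.7]
opening: 0.003
```

```bash
python3 - <<'E'
from h import *
im=read_camera('side')[:,:,::-1]; tp=read_camera('top')[:,:,::-1]; w=read_camera('wrist')[:,:,::-1]
s=state();print(s['eef_pos'],s['ft_force'],s['t'])
cv2.imwrite('pics/s3.png',cv2.resize(im[130:330,170:400],None,fx=3,fy=3,interpolation=cv2.INTER_CUBIC))
cv2.imwrite('pics/w3.png',w);cv2.imwrite('pics/t3.png',tp)
E
```

```text
[475.72224866  38.67429383 299.91674591] [ 0.01268462  1.03517557 -1.1937623 ] 12.9
```

View pics/s3.png

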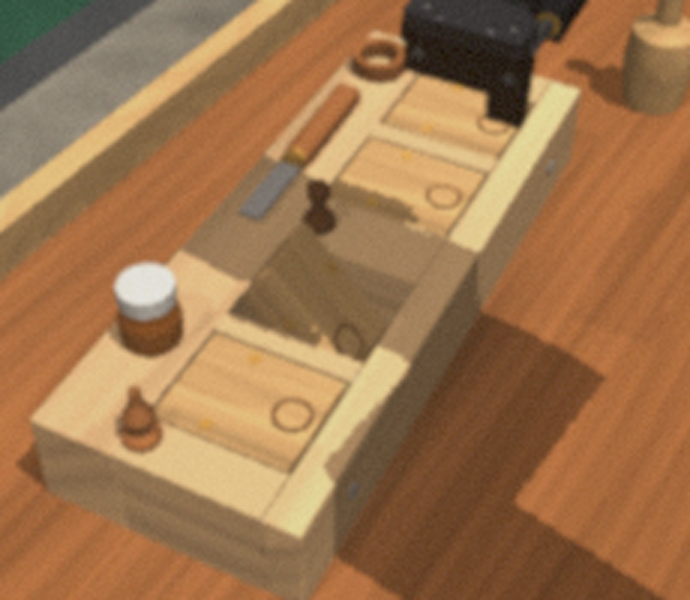

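View pics/w3.png

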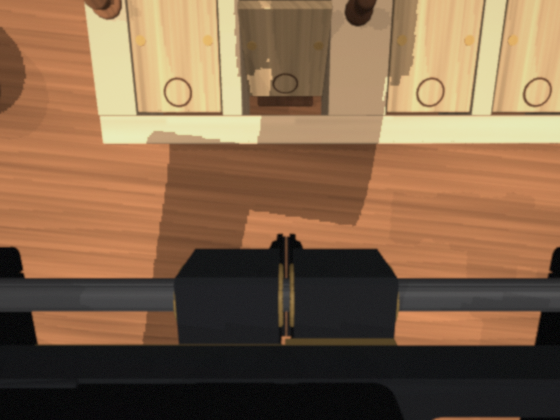

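View pics/t3.png

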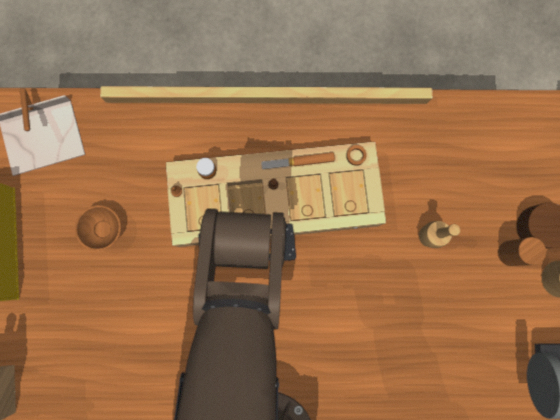

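Hatch b is open: its ring is at (285,84) in the wrist view, and all the pieces are where they were. Next, the tilt as measured from the ring pixel.

```bash
python3 - <<'E'
from h import *
s=state();c=camera_info('wrist');A=R.from_euler('xyz',s['tcp_rot']).as_matrix();H=c['hand_eye']
ex=np.array([np.cos(yaw),np.sin(yaw),0])
pin=np.array([*rings['b'],79])+50*ex
for nm,r in(('ring',50),('edge',70)):
  for t in(0.5,.6,.7,.8,.85):
    p=pin+ex*(-r*np.cos(t)-6*np.sin(t)*(-1)*-1)+np.array([0,0,-r*np.sin(t)+6*np.cos(t)])
    q=c['mtx']@(H[:3,:3].T@(A.T@(p-s['eef_pos'])-H[:3,3])); print(nm,t,(q[:2]/q[2]).round(1))
E
```

```text
ring 0.5 [286.7  87.6]
ring 0.6 [286.7  86. ]
ring 0.7 [286.7  84. ]
ring 0.8 [286.7  81.6]
ring 0.85 [286.7  80.3]
edge 0.5 [286.7 104.5]
edge 0.6 [286.7 101.9]
edge 0.7 [286.7  98.8]
edge 0.8 [286.7  95.2]
edge 0.85 [286.7  93.3]
```

```bash
python3 - <<'E'
from h import *
print(job_done())
E
```

```text
the job is handed in; nothing more can be done
None
```

I found the loose hatch, b, and pushed it down to its stop, and it was standing open when I handed the job in at about 13 s. No verdict came back.

- **Finding it:** I pressed d first, then c. Both held firm at about 18 N with no travel to speak of, so they are blocked. Hatch b gave way under about 2.5 N. I did not press a, since b had already been found.
- **Opening it:** I followed b's ring down until the force rose to 26 N at a tip height of 52 mm. I had worked out about 51.6 mm for the full 0.85 rad.
- **Last checks:** After retracting to 300 mm, the wrist picture put the tilt at about 0.7 rad from the ring and 0.8 rad from the board's near edge. Allowing for the 2 px offset seen earlier in that camera, these become about 0.8 and 0.83 rad, above the 0.6 rad needed.
- **Loose pieces:** By eye in the final pictures, all of them stand where they were, with the pawn, finial, jar and mallet upright. I did not measure their displacements. The robot was touching nothing.

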